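Back off the empty winder

ROBOT

A 6-joint arm with a two-finger parallel gripper is mounted at the origin on the work surface. World frame = base frame: x ahead of the robot, y to its left, z up, the work surface at z = 0. Lengths are in m, angles in rad, forces in N, time in s.
With the tool pointing down it reaches from about 0.35 to 0.775 m from the base axis. Payload 5.5 kg.
Tool frame: the origin (TCP) lies midway between the tips of the shut fingers; the grasp point (between the pads) lies 19 mm behind it; z points along the fingers, y is the line along which they close (so a half turn about z gives the same grasp; the last joint's range is limited). The gripper opens to 85 mm and grips with 20 to 120 N. Pads are 22 mm wide; open, the fingers measure 114 mm over their backs; the gripper's body (76 mm by 85 mm) begins 54 mm behind the grasp point. The pads swing forward as they close: fully open they stand 13 mm farther back than shut.
Start: joints at [0.985, 0.313, 0.046, 1.304, 0, 1.431], TCP at [0.248, 0.519, 0.231] pointing down, gripper open.
Joint ranges: [-2.76, 2.76], [-0.86, 1.69], [-1.03, 1.26], [-2.2, 2.34], [-1.47, 1.5], [-3.14, 3.14]. Speed limits (rad/s): [2.57, 2.57, 3.14, 3.14, 3.14, 3.14].

INTERFACE

Orientations are given as a unit quaternion [w, x, y, z].
In Python, from workcell import telemetry, imaging, env gives the robot as it stands. The module is installed in compiled form; this text tells all that it offers.
- The arm moves only by the tool step_arm, never from a script. Its argument "moves" is a list of rows, each a list of 3 entries, a list of its own where there are three numbers: the shift along the tool's x, y, z in mm, then the turn, a rotation vector about the tool's x, y, z in rad, then the finger opening in mm, from 0 to 85.4. A call has 1 to 8 rows; each row is the pose to reach, as a shift and turn from the pose commanded when the call began, along the tool's axes at that moment; what a row does not reach only later rows make up. A row lasts 1/12 s, in which the tool goes at most 41.7 mm and 7.16 degrees, less where a joint would pass 70% of its speed; a pose out of reach is approached as far as the arm can. A call with a gripper value outside its range is refused whole. The fingers move at their own pace and stop on an object; "grip_force" is the grip in N (left out, the last holds). Time passes only in rows, so rows that repeat a pose let the fingers close. It gives the time, the measured TCP pose, the force, the opening and the grip force at its end, in the units of the state.
- telemetry.get_state(): the state, without advancing time (a new reading comes with each control period).
- imaging.read_camera(name): name is "side" or "top"; returns the picture (420x560x3 uint8, red, green, blue); there is no depth.
- imaging.camera_params(name): a dict with "camera_matrix" (3x3 intrinsics, pixels), "pose" (4x4, takes a point from camera to world coordinates). Camera axes: x right, y up, looking along -z (the intrinsics and any distortion apply to the point x, -y, -z); pixel columns grow to the right and rows downward; lengths in m; the calibration is good to about 2 mm. A picture is of the moment at which its call begins. camera_params takes no time and is no camera call.
- env.hand_in(): hands the job in; it is judged then, once.
The state is a dict: "clock": time; "joint_pos": joint angles; "qvel": joint speeds; "tau": joint torques, N m; "tcp_pos": TCP position; "orientation": TCP orientation; "wrist_force": force on the tool from outside, world axes, zero at the start; "ft_torque": the same for the moment, N m; "finger_gap": finger opening in m; "grip_force": force on a finger pad.
Only numpy, scipy, OpenCV 4.12 (cv2) and the standard library are available. Lean on these libraries where they do the work, as an engineer would, in place of code of your own. Each camera call takes 0.05 s, during which the arm holds its last target. There are 200 camera calls.

TASK

On the larger of the two bench winders, lift the black ball of the holding pawl until the pawl stands well clear of the ratchet teeth and stays up by itself. Then turn the wheel backwards (clockwise seen from above) until the crank arm rests against the upright stop post, and leave the pawl up. Leave the smaller winder alone.

Things in the scene. Friction and masses are not known exactly. Their poses are not given: they have to be found in the camera images.
- winder: larger winder, fixed: grey base plate 200 x 200 x 12 mm with a flat steel ratchet wheel (14 saw teeth, 150 mm across, top 34 mm above the bench), low drum and dark crank arm (16 mm wide, reaches 92 mm from the axis, top at 72 mm), all turning about the vertical axis through the plate's centre; cap nut on the axis to 80 mm. Origin: bench level on that axis; z up, x and y along the plate's edges
- pawl_pivot (a point): middle of the pawl's pivot pin, at (60, 67, 52) mm in the winder's frame; the pin lies along the winder's y between two dark cheeks 61 mm high. The pawl is a steel bar (10 mm high, 12 mm wide) running 62 mm from it in -x over the wheel's rim, its nose hanging between two teeth
- pawl_ball (a point): centre of the black ball, 24 mm across, on a stem over the pawl's nose. Pawl down: 60 mm in -x of the pivot and 36 mm above it (88 mm above the bench, 31 mm above the bar); it swings about the pivot pin, up and towards the winder's +x. Nothing higher than 81 mm stands within 50 mm of it
- pawl (a joint): pawl angle in rad: 0 with the nose down between the teeth (the wheel is then blocked), growing as it is lifted, 0.9 at its upper stop; the nose clears the teeth from 0.2. The pivot is stiff (about 2 N at the ball): the pawl stays at whatever angle it is left
- crank_knob (a point): middle of the upright wooden crank knob (22 mm thick, from 74 to 112 mm above the bench, this point at 96 mm), 70 mm from the wheel's axis. It spins freely on its pin, so a gripper can carry it round without turning. At wheel angle 0 it is at (61, -35) mm in the winder's frame
- wheel (a joint): wheel angle in rad, growing as it turns backwards, clockwise seen from above: about 0 at the start, 1.4 when the crank arm rests on the stop post and goes no further. Forwards it stops at -0.05. Light friction (about 1 N at the knob) keeps it where it is left
- stop_post (a point): top of the dark upright stop post on the larger winder's base: 12 mm thick, 75 mm high, at (-42, -75) mm in the winder's frame
- small_winder: the smaller winder, not to be touched: same shape at 0.68 of the size (base plate 136 mm square, wheel 102 mm across, 76 mm high). Origin on the bench under its wheel's axis, axes as on the larger one

How it is judged:
By the outcome, as a careful person would: the job done as asked, in the order asked, and still so for the second after the job is handed in, with the robot touching nothing.
It also fails if it takes over 38 s, if anything falls off the work surface, if the arm or the gripper's body presses on something with over 40 N, if the wrist force passes 120 N, or if a joint passes its speed limit or range.

## Working session

There is one attempt and no reset: what is moved stays moved. The work goes in short steps, Python scripts to look and compute and a tool call to move; the robot and the scene stay as the last step left them, time stands still between calls to the robot, and variables do not carry over. Pictures are saved under pics/ and viewed, at most 10 in all, crops included, and the job is handed in when it is done.

Besides the shell and the picture viewer there is one more tool, called after ">>>" in YAML: its name, and indented under it one key for each argument. step_arm: Moves the arm, as the interface text tells. Its arguments: {"type":"object","properties":{"moves":{"type":"array"},"grip_force":{"type":"number"}},"required":["moves"]}

```bash
mkdir -p pics; python3 - <<'E'
from workcell import telemetry, imaging
import cv2,numpy as np
for n in("side","top"):
    im=imaging.read_camera(n); cv2.imwrite(f"pics/{n}0.png",im[:,:,::-1])
    p=imaging.camera_params(n); print(n,p)
s=telemetry.get_state();print(s)
E
```

```text
side {'camera_matrix': array([[513.01282732,   0.        , 279.49215489],
       [  0.        , 513.01282732, 210.10150811],
       [  0.        ,   0.        ,   1.        ]]), 'pose': array([[ 0.78760192,  0.48350106, -0.3819816 ,  0.23285336],
       [-0.61593706,  0.63532212, -0.465819  , -0.44838427],
       [ 0.01745738,  0.60215656,  0.79818714,  0.79533555],
       [ 0.        ,  0.        ,  0.        ,  1.        ]])}
top {'camera_matrix': array([[448.27028548,   0.        , 281.48291084],
       [  0.        , 448.27028548, 211.22623729],
       [  0.        ,   0.        ,   1.        ]]), 'pose': array([[ 1.60347805e-02,  9.92229748e-01, -1.23381578e-01,
         4.55183834e-01],
       [-9.99870882e-01,  1.60419575e-02, -9.35331943e-04,
        -2.11579682e-02],
       [ 1.05121784e-03,  1.23380645e-01,  9.92358862e-01,
         1.09251737e+00],
       [ 0.00000000e+00,  0.00000000e+00,  0.00000000e+00,
         1.00000000e+00]])}
{'clock': 0.1, 'joint_pos': array([ 9.85369304e-01,  3.13926404e-01,  4.51310668e-02,  1.30361759e+00,
       -2.43397873e-05,  1.43119850e+00]), 'qvel': array([ 0.00120955, -0.00201922,  0.00336338,  0.00304321,  0.00067161,
        0.00057861]), 'tau': array([ 2.22003961e-03, -4.81726313e+01,  2.99243367e+01,  1.27906559e-02,
       -1.67527519e-04, -1.18772064e-05]), 'tcp_pos': array([0.24770954, 0.5184145 , 0.23051316]), 'orientation': array([-2.75263877e-04,  2.21072960e-01,  9.75256937e-01, -7.60082984e-04]), 'wrist_force': array([-0.06543311,  0.87505326, -0.34907353]), 'ft_torque': array([ 0.0030425 ,  0.03685408, -0.02442301]), 'grip_force': 0.0, 'finger_gap': 0.08545518284087407}
```

View pics/side0.png

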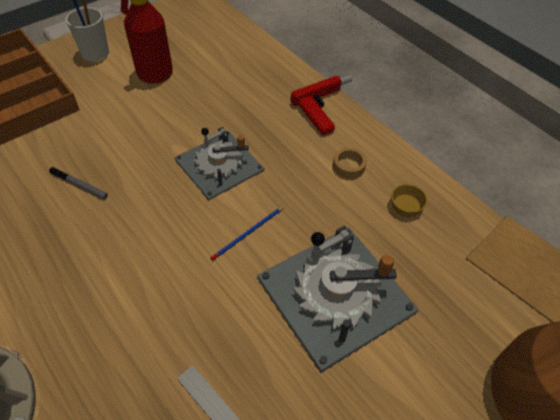

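View pics/top0.png

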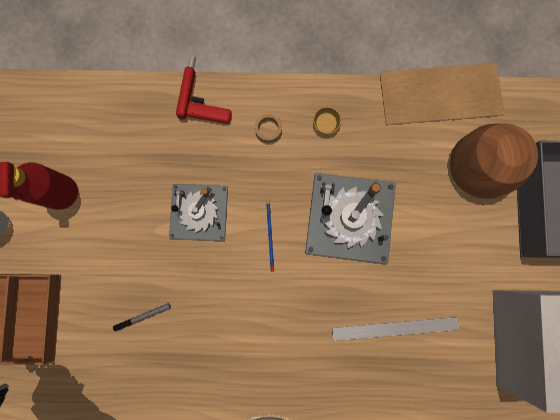

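The top view shows the larger winder with its plate at about (351,218). The ball is at (326,210), the knob at (375,188) and the post at (383,240). In the side view the ball is at (318,239) and the knob at (386,265). Next I'll measure these.

```bash
cat > h.py <<'E'
import numpy as np, cv2
from workcell import telemetry, imaging
def ray(n,uv):
    p=imaging.camera_params(n);K=p["camera_matrix"];T=p["pose"]
    d=np.linalg.inv(K)@[uv[0],uv[1],1.]; d=T[:3,:3]@(d*[1,-1,-1]); return T[:3,3],d/np.linalg.norm(d)
def plane(n,uv,z):
    o,d=ray(n,uv); return o+d*(z-o[2])/d[2]
def tri(a,b):
    (o1,d1),(o2,d2)=ray("top",a),ray("side",b)
    s=np.linalg.lstsq(np.c_[d1,-d2],o2-o1,rcond=None)[0]
    p,q=o1+s[0]*d1,o2+s[1]*d2; return (p+q)/2,np.linalg.norm(p-q)
def proj(n,P):
    p=imaging.camera_params(n);T=p["pose"];c=T[:3,:3].T@(np.asarray(P)-T[:3,3]);c=c*[1,-1,-1]
    u=p["camera_matrix"]@c; return u[:2]/u[2]
def blob(mask,box):
    x0,y0,x1,y1=box;m=np.zeros(mask.shape,np.uint8);m[y0:y1,x0:x1]=mask[y0:y1,x0:x1]
    n,l,s,c=cv2.connectedComponentsWithStats(m); k=1+np.argmax(s[1:,4]); return c[k],s[k]
E
cat > m.py <<'E'
from h import *
top=cv2.imread("pics/top0.png");side=cv2.imread("pics/side0.png")
def knob(im,box):
    b,g,r=[im[...,i].astype(int) for i in range(3)]
    return blob(((r>b+50)).astype(np.uint8),box)
def dark(im,box,t=32): return blob((im.max(2)<t).astype(np.uint8),box)
kt,ks=knob(top,(362,178,386,203)),knob(side,(374,252,398,278))
bt,bs=dark(top,(316,202,336,219)),dark(side,(308,229,330,247))
print(kt,ks,tri(kt[0],ks[0]));print(bt,bs,tri(bt[0],bs[0]))
# plate silhouette in the top view
b,g,r=[top[...,i].astype(int) for i in range(3)]
m=((r-b<25)).astype(np.uint8)*255
m2=np.zeros_like(m);m2[165:275,298:405]=m[165:275,298:405]
m2=cv2.morphologyEx(m2,cv2.MORPH_CLOSE,np.ones((9,9)));m2=cv2.morphologyEx(m2,cv2.MORPH_OPEN,np.ones((9,9)))
c=max(cv2.findContours(m2,0,2)[0],key=cv2.contourArea)
P=np.array([plane("top",q[0],.012)[:2] for q in c])
(cx,cy),(w,h),a=cv2.minAreaRect(P.astype(np.float32)*1000); print("plate",cx,cy,w,h,a)
E
python3 m.py
python3 - <<'E'
import cv2
t=cv2.imread("pics/top0.png")[165:275,295:405];s=cv2.imread("pics/side0.png")[220:370,255:420]
import numpy as np
a=cv2.resize(t,(400,400),interpolation=2);b=cv2.resize(s,(400,400*150//165),interpolation=2)
o=np.zeros((400,800,3),np.uint8);o[:,:400]=a;o[:b.shape[0],400:]=b
cv2.imwrite("pics/crop0.png",o)
E
```

```text
(array([375.24590164, 187.13114754]), array([371, 183,   9,   9,  61], dtype=int32)) (array([387.75324675, 258.73376623]), array([374, 252,  24,  26, 308], dtype=int32)) (array([ 0.63450053, -0.2274678 ,  0.11360105]), np.float64(0.0011084565331144951))
(array([326.15714286, 210.05714286]), array([322, 206,  10,   9,  70], dtype=int32)) (array([317.41803279, 238.70491803]), array([312, 233,  12,  13, 122], dtype=int32)) (array([ 0.58429194, -0.12101328,  0.08897757]), np.float64(0.00011343456005133956))
plate 576.539794921875 -187.16098022460938 199.32090759277344 198.74404907226562 83.6343994140625
```

View pics/crop0.png

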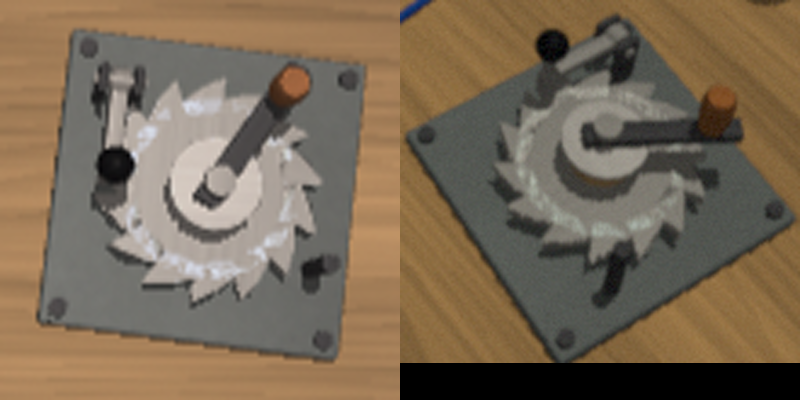

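Plate centre is (576.5, -187.2) mm with yaw -6.4°. That puts the ball at (584, -121, 88), which agrees with the triangulated (584, -121, 89). The knob also fits. I'll move towards the ball now.

>>> step_arm:
  moves:
    - [[-290,-216,30],[0,0,-0.335],45]
    - [[-290,-216,30],[0,0,-0.335],45]
    - [[-290,-216,30],[0,0,-0.335],45]
    - [[-290,-216,30],[0,0,-0.335],45]
    - [[-290,-216,30],[0,0,-0.335],45]
    - [[-290,-216,30],[0,0,-0.335],45]
    - [[-290,-216,30],[0,0,-0.335],45]
    - [[-290,-216,30],[0,0,-0.335],45]
  grip_force: 30

```text
clock: 0.77
tcp_pos: [0.4008, 0.227, 0.2038]
orientation: [-0.0, 0.055, 0.998, 0.0]
wrist_force: [0.8, 0.3, 0.5]
finger_gap: 0.0451
grip_force: 0.0
```

```bash
cat > g.py <<'E'
import sys
from h import *
from scipy.spatial.transform import Rotation as R
C=np.array([576.5,-187.2,0]);W=R.from_euler('z',-6.4,degrees=True)
def go(P,head=None):   # P: TCP goal in winder frame, mm; head: heading of tool y in winder frame, deg
    s=telemetry.get_state();q=s["orientation"];A=R.from_quat(q[[1,2,3,0]])
    p=s["tcp_pos"]*1000; w=W.inv().apply(p-C)
    y=A.as_matrix()[:,1];h=np.degrees(np.arctan2(y[1],y[0]))+6.4
    print("t",round(s["clock"],2),"tcp winder",w.round(1),"heading",round(h,1),"F",s["wrist_force"].round(1),"gap",round(s["finger_gap"]*1000,1),"grip",round(s["grip_force"],1),"tool z",A.as_matrix()[:,2].round(3))
    for Pi in np.atleast_2d(P):
        print("shift",A.inv().apply(W.apply(Pi)+C-p).round(1),"" if head is None else "turn z %.3f"%-np.radians((head-h+180)%360-180))
if __name__=="__main__":
    go(np.array(eval(sys.argv[1]),float), float(sys.argv[2]) if len(sys.argv)>2 else None)
E
python3 g.py "[0,67,160]" 90
```

```text
t 0.77 tcp winder [-220.7  392.1  203.8] heading 90.1 F [0.8 0.3 0.5] gap 45.1 grip 0.0 tool z [-0.  0. -1.]
shift [-220.3 -325.4   43.7] turn z 0.001
```

>>> step_arm:
  moves:
    - [[-220,-325,44],[0,0,0],45]
    - [[-220,-325,44],[0,0,0],45]
    - [[-220,-325,44],[0,0,0],45]
    - [[-220,-325,44],[0,0,0],45]
    - [[-220,-325,44],[0,0,0],45]
    - [[-220,-325,44],[0,0,0],45]
    - [[-220,-325,44],[0,0,0],45]
    - [[-220,-325,44],[0,0,0],45]

```text
clock: 1.43
tcp_pos: [0.5552, -0.0663, 0.1664]
orientation: [-0.0, 0.056, 0.998, 0.0]
wrist_force: [0.7, 1.0, -0.0]
finger_gap: 0.0451
grip_force: 0.0
```

```bash
python3 g.py "[0,67,160]" 90
```

```text
t 1.43 tcp winder [-34.7 117.8 166.4] heading 90.0 F [ 0.7  1.  -0. ] gap 45.1 grip 0.0 tool z [-0.001  0.    -1.   ]
shift [-34.7 -50.8   6.3] turn z 0.001
```

>>> step_arm:
  moves:
    - [[-35,-51,6],[0,0,0],45]
    - [[-35,-51,6],[0,0,0],45]
    - [[-35,-51,6],[0,0,0],45]
    - [[-35,-51,6],[0,0,0],45]

```text
clock: 1.77
tcp_pos: [0.5837, -0.1199, 0.1598]
orientation: [-0.001, 0.057, 0.998, 0.0]
wrist_force: [0.4, 0.5, 0.7]
finger_gap: 0.045
grip_force: 0.0
```

```bash
python3 g.py "[0,67,69]" 90; python3 - <<'E'
from h import *
t=imaging.read_camera("top")[150:280,285:415,::-1];s=imaging.read_camera("side")[190:360,245:415,::-1]
cv2.imwrite("pics/c1.png",np.hstack([cv2.resize(t,(400,400),interpolation=2),cv2.resize(s,(400,400),interpolation=2)]))
E
```

```text
t 1.77 tcp winder [ -0.3  67.7 159.8] heading 89.9 F [0.4 0.5 0.7] gap 45.0 grip 0.0 tool z [-0.002  0.001 -1.   ]
shift [-0.5 -0.8 90.8] turn z -0.001
```

View pics/c1.png

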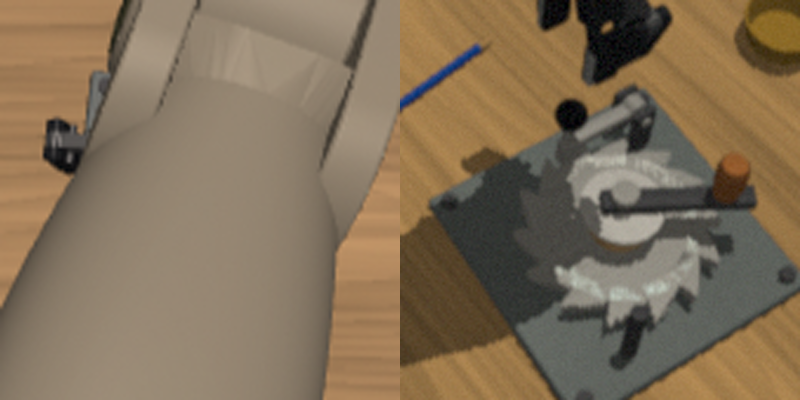

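The side view shows the open fingers above and around the ball, at crop pixel (571,113), and the knob is clear. I'll go down and grip the ball.

>>> step_arm:
  moves:
    - [[0,-1,30],[0,0,0],45]
    - [[0,-1,55],[0,0,0],45]
    - [[0,-1,75],[0,0,0],45]
    - [[0,-1,91],[0,0,0],45]
    - [[0,-1,91],[0,0,0],45]
    - [[0,-1,91],[0,0,0],18]
    - [[0,-1,91],[0,0,0],18]
    - [[0,-1,91],[0,0,0],18]
  grip_force: 30

```text
clock: 2.53
tcp_pos: [0.5837, -0.1212, 0.0717]
orientation: [0.0, 0.056, 0.998, -0.002]
wrist_force: [-3.7, -5.3, 0.0]
finger_gap: 0.0218
grip_force: 29.3
```

>>> step_arm:
  moves:
    - [[0,0,0],[0,0,0],18]
    - [[0,0,0],[0,0,0],18]
    - [[0,0,0],[0,0,0],18]
    - [[0,0,0],[0,0,0],18]

```text
clock: 2.87
tcp_pos: [0.5838, -0.1212, 0.0718]
orientation: [0.0, 0.056, 0.998, -0.002]
wrist_force: [-4.3, -4.7, -0.9]
finger_gap: 0.0217
grip_force: 29.3
```

```bash
python3 g.py "[0,67,69]" 90; python3 - <<'E'
from h import *
s=imaging.read_camera("side")[190:340,245:395,::-1]
cv2.imwrite("pics/c2.png",cv2.resize(s,(500,500),interpolation=2))
E
```

```text
t 2.87 tcp winder [-0.1 66.4 71.8] heading 90.0 F [-4.3 -4.7 -0.9] gap 21.7 grip 29.3 tool z [ 0.    -0.004 -1.   ]
shift [-0.1  0.6  2.8] turn z 0.000
```

View pics/c2.png

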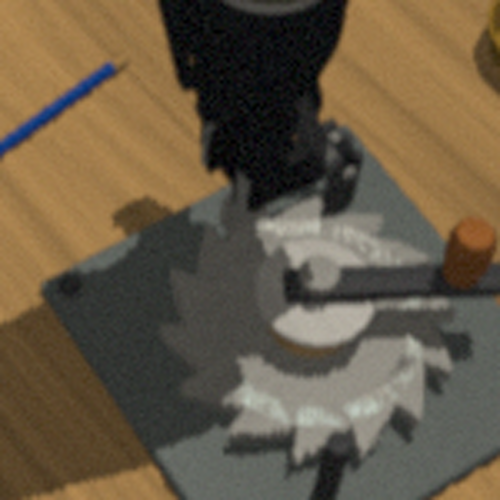

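The fingers have closed on the ball (gap 22 mm, grip 29 N). I'll lift it along its arc.

>>> step_arm:
  moves:
    - [[-2,0,-3],[0,0,0],18]
    - [[-4,0,-6],[0,0,0],18]
    - [[-6,0,-8.5],[0,0,0],18]
    - [[-8.5,0,-11],[0,0,0],18]
    - [[-11,0,-14],[0,0,0],18]
    - [[-13.5,0,-16],[0,0,0],18]
    - [[-16,0,-18.5],[0,0,0],18]
    - [[-19,0,-20.5],[0,0,0],18]

```text
clock: 3.58
tcp_pos: [0.6027, -0.1233, 0.092]
orientation: [0.0, 0.056, 0.998, -0.002]
wrist_force: [-2.9, -6.3, -3.4]
finger_gap: 0.0219
grip_force: 29.5
```

```bash
python3 g.py "[30.8,67,97]" 90
```

```text
t 3.58 tcp winder [18.9 66.4 92. ] heading 90.0 F [-2.9 -6.3 -3.4] gap 21.9 grip 29.5 tool z [-0.    -0.003 -1.   ]
shift [-11.9   0.6  -5. ] turn z 0.000
```

>>> step_arm:
  moves:
    - [[-3,0,-2],[0,0,0],18]
    - [[-6,0,-4],[0,0,0],18]
    - [[-9,0,-5.5],[0,0,0],18]
    - [[-12,0,-7],[0,0,0],18]
    - [[-15,0,-8.5],[0,0,0],18]
    - [[-18,0,-9.5],[0,0,0],18]
    - [[-18,0,-9.5],[0,0,0],18]
    - [[-18,0,-9.5],[0,0,0],18]

```text
clock: 4.25
tcp_pos: [0.621, -0.1253, 0.1018]
orientation: [0.001, 0.056, 0.998, -0.002]
wrist_force: [-1.6, -5.0, -2.3]
finger_gap: 0.0218
grip_force: 29.7
```

>>> step_arm:
  moves:
    - [[0,0,0],[0,0,0],45]
    - [[0,0,0],[0,0,0],45]
    - [[0,0,0],[0,0,0],45]
    - [[0,0,-20],[0,0,0],45]
    - [[0,0,-50],[0,0,0],45]
    - [[0,0,-90],[0,0,0],45]
    - [[0,0,-90],[0,0,0],45]

```text
clock: 4.83
tcp_pos: [0.6244, -0.1245, 0.1988]
orientation: [0.006, 0.055, 0.998, -0.001]
wrist_force: [1.6, -1.1, 1.2]
finger_gap: 0.0449
grip_force: 0.0
```

```bash
python3 g.py "[[60.6,-35,160],[60.6,-35,79]]" 90; python3 - <<'E'
from h import *
s=imaging.read_camera("side")[190:340,245:395,::-1]
cv2.imwrite("pics/c3.png",cv2.resize(s,(500,500),interpolation=2))
E
```

```text
t 4.83 tcp winder [ 40.6  67.6 198.8] heading 90.1 F [ 1.6 -1.1  1.2] gap 44.9 grip 0.0 tool z [ 0.012 -0.004 -1.   ]
shift [ -19.4 -102.6   39.3] turn z 0.002
shift [ -18.4 -102.4  120.3] turn z 0.002
```

View pics/c3.png

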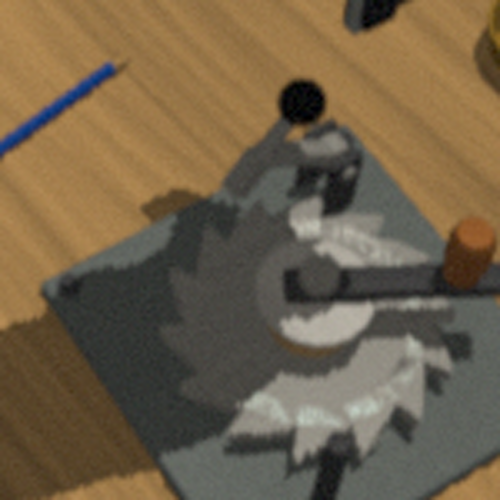

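The pawl is up by itself, with the ball at crop pixel (302,102) and the nose far above the wheel. Next is the knob.

>>> step_arm:
  moves:
    - [[-20,-103,25],[0,0,0],45]
    - [[-20,-103,25],[0,0,0],45]
    - [[-20,-103,25],[0,0,0],45]
    - [[-20,-103,25],[0,0,0],45]
    - [[-20,-103,25],[0,0,0],45]
    - [[-20,-103,25],[0,0,0],45]

```text
clock: 5.38
tcp_pos: [0.6289, -0.2278, 0.1645]
orientation: [-0.0, 0.055, 0.998, 0.001]
wrist_force: [0.8, -0.1, -0.2]
finger_gap: 0.0449
grip_force: 0.0
```

```bash
python3 g.py "[60.6,-35,82]" 90; python3 - <<'E'
from h import *
from g import C,W
from scipy.optimize import minimize_scalar
im=imaging.read_camera("side")[...,::-1]
c,s=blob((im.max(2)<32).astype(np.uint8),(325,209,345,231));print(c,s)
for a in (.5,.6,.7,.8):
    t=np.radians(149.04)-a; P=(W.apply([60+70*np.cos(t),67,52+70*np.sin(t)])+C)/1000; print(a,proj("side",P).round(1))
cv2.imwrite("pics/c4.png",cv2.resize(im[190:340,265:415],(500,500),interpolation=2))
E
```

```text
t 5.38 tcp winder [ 56.6 -34.5 164.5] heading 90.1 F [ 0.8 -0.1 -0.2] gap 44.9 grip 0.0 tool z [-0.001  0.001 -1.   ]
shift [-4.1 -0.6 82.5] turn z 0.001
[335.07017544 220.49122807] [329 215  13  12 114]
0.5 [330.6 224.3]
0.6 [333.9 221.5]
0.7 [337.3 218.9]
0.8 [340.8 216.5]
```

View pics/c4.png

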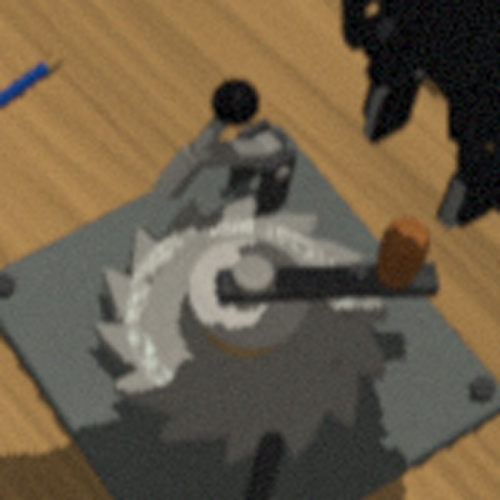

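Pawl angle is about 0.64 rad. The open fingers straddle the knob, at crop pixel (404,240). I'll go down and grip it.

>>> step_arm:
  moves:
    - [[-4,-1,20],[0,0,0],45]
    - [[-4,-1,40],[0,0,0],45]
    - [[-4,-1,60],[0,0,0],45]
    - [[-4,-1,73],[0,0,0],45]
    - [[-4,-1,82],[0,0,0],45]
    - [[-4,-1,82],[0,0,0],45]
    - [[-4,-1,82],[0,0,0],18]
    - [[-4,-1,82],[0,0,0],18]
  grip_force: 30

```text
clock: 6.1
tcp_pos: [0.6339, -0.2296, 0.0844]
orientation: [0.001, 0.055, 0.998, -0.0]
wrist_force: [0.1, 1.1, 0.1]
finger_gap: 0.0215
grip_force: 2.6
```

>>> step_arm:
  moves:
    - [[0,0,0],[0,0,0],18]
    - [[0,0,0],[0,0,0],18]
    - [[0,0,0],[0,0,0],18]

```text
clock: 6.35
tcp_pos: [0.6337, -0.2299, 0.0844]
orientation: [0.001, 0.055, 0.998, -0.0]
wrist_force: [-0.8, 2.1, 4.3]
finger_gap: 0.0211
grip_force: 30.0
```

```bash
python3 g.py "[[70*np.cos(-.521-a),70*np.sin(-.521-a),82] for a in (0,.1,.2,.3,.4,.5,.6,.7,.8)]" 90
```

```text
t 6.35 tcp winder [ 61.6 -36.1  84.4] heading 90.1 F [-0.8  2.1  4.3] gap 21.1 grip 30.0 tool z [ 0.002 -0.    -1.   ]
shift [0.9 1.2 2.4] turn z 0.001
shift [ 4.7 -4.7  2.4] turn z 0.001
shift [  9.  -10.1   2.4] turn z 0.001
shift [ 13.9 -15.2   2.4] turn z 0.001
shift [ 19.3 -19.7   2.4] turn z 0.001
shift [ 25.1 -23.6   2.3] turn z 0.001
shift [ 31.2 -26.9   2.3] turn z 0.001
shift [ 37.7 -29.7   2.3] turn z 0.001
shift [ 44.3 -31.7   2.3] turn z 0.001
```

>>> step_arm:
  moves:
    - [[4,-5,0],[0,0,0],18]
    - [[8.5,-10.5,0],[0,0,0],18]
    - [[13.5,-15.5,0],[0,0,0],18]
    - [[19,-20,0],[0,0,0],18]
    - [[25,-24,0],[0,0,0],18]
    - [[31,-27.5,0],[0,0,0],18]
    - [[37.5,-30,0],[0,0,0],18]
    - [[44,-32.5,0],[0,0,0],18]

```text
clock: 7.02
tcp_pos: [0.5861, -0.2578, 0.0844]
orientation: [0.001, 0.055, 0.998, 0.0]
wrist_force: [1.5, 5.7, 6.9]
finger_gap: 0.0209
grip_force: 30.4
```

```bash
python3 g.py "[[70*np.cos(-.521-a),70*np.sin(-.521-a),84] for a in (.8,.9,1,1.1,1.2,1.3,1.35,1.4)]" 90
```

```text
t 7.02 tcp winder [ 17.4 -69.1  84.4] heading 90.0 F [1.5 5.7 6.9] gap 20.9 grip 30.4 tool z [ 0.003  0.    -1.   ]
shift [0.1 1.3 0.4] turn z 0.001
shift [ 7.  -0.1  0.3] turn z 0.001
shift [13.9 -0.8  0.3] turn z 0.001
shift [20.9 -0.8  0.3] turn z 0.001
shift [27.9 -0.1  0.3] turn z 0.001
shift [34.8  1.3  0.3] turn z 0.001
shift [38.1  2.2  0.2] turn z 0.001
shift [41.4  3.4  0.2] turn z 0.001
```

>>> step_arm:
  moves:
    - [[7,0,0],[0,0,0],18]
    - [[14,-0.5,0],[0,0,0],18]
    - [[21,-0.5,0],[0,0,0],18]
    - [[28,0,0],[0,0,0],18]
    - [[32,1,0],[0,0,0],18]
    - [[35,1.5,0],[0,0,0],18]
    - [[38,2.5,0],[0,0,0],18]
    - [[38,2.5,0],[0,0,0],18]

```text
clock: 7.68
tcp_pos: [0.5483, -0.2518, 0.0843]
orientation: [0.001, 0.056, 0.998, -0.001]
wrist_force: [-1.5, 1.4, 7.0]
finger_gap: 0.0209
grip_force: 30.3
```

```bash
python3 g.py "[[70*np.cos(-.521-a),70*np.sin(-.521-a),84] for a in (1.35,1.4,1.43,1.46)]" 90
```

```text
t 7.68 tcp winder [-20.8 -67.4  84.3] heading 90.0 F [-1.5  1.4  7. ] gap 20.9 grip 30.3 tool z [ 0.002 -0.002 -1.   ]
shift [-0.1  0.5  0.3] turn z 0.000
shift [3.2 1.6 0.3] turn z 0.000
shift [5.2 2.4 0.3] turn z 0.000
shift [7.1 3.2 0.3] turn z 0.000
```

Angle is about 1.35 rad. I'll ease onto the stop in small steps and watch the force.

>>> step_arm:
  moves:
    - [[1,0.5,0],[0,0,0],18]
    - [[2,1,0],[0,0,0],18]
    - [[3,1.5,0],[0,0,0],18]
    - [[4,1.8,0],[0,0,0],18]
    - [[4,1.8,0],[0,0,0],18]

```text
clock: 8.1
tcp_pos: [0.5461, -0.2507, 0.0844]
orientation: [0.002, 0.056, 0.998, -0.002]
wrist_force: [2.8, -3.7, 5.9]
finger_gap: 0.0213
grip_force: 30.1
```

>>> step_arm:
  moves:
    - [[0.7,0.3,0],[0,0,0],18]
    - [[1.5,0.6,0],[0,0,0],18]
    - [[1.5,0.6,0],[0,0,0],18]

```text
clock: 8.35
tcp_pos: [0.546, -0.2507, 0.0845]
orientation: [0.003, 0.056, 0.998, -0.002]
wrist_force: [7.4, -6.3, 1.4]
finger_gap: 0.021
grip_force: 29.9
```

```bash
python3 g.py "[[70*np.cos(-.521-a),70*np.sin(-.521-a),84] for a in (1.4,1.43,1.46)]" 90
```

```text
t 8.35 tcp winder [-23.2 -66.5  84.5] heading 90.0 F [ 7.4 -6.3  1.4] gap 21.0 grip 29.9 tool z [ 0.007 -0.005 -1.   ]
shift [0.8 0.7 0.5] turn z -0.000
shift [2.8 1.5 0.4] turn z -0.000
shift [4.7 2.3 0.4] turn z -0.000
```

The arm stalls about where 1.4 rad should be and the reaction force is building, so the crank is on the post. I'll release and go up.

>>> step_arm:
  moves:
    - [[0,0,0],[0,0,0],45]
    - [[0,0,0],[0,0,0],45]
    - [[0,0,0],[0,0,0],45]
    - [[0,0,-15],[0,0,0],45]
    - [[0,0,-40],[0,0,0],45]
    - [[0,0,-80],[0,0,0],45]
    - [[0,0,-115],[0,0,0],45]
    - [[0,0,-115],[0,0,0],45]

```text
clock: 9.02
tcp_pos: [0.5454, -0.2491, 0.2051]
orientation: [0.004, 0.055, 0.998, -0.002]
wrist_force: [0.7, -1.3, 0.4]
finger_gap: 0.0452
grip_force: 0.0
```

>>> step_arm:
  moves:
    - [[30,-40,-20],[0,0,0],45]
    - [[60,-80,-20],[0,0,0],45]
    - [[80,-120,-20],[0,0,0],45]
    - [[80,-120,-20],[0,0,0],45]
    - [[80,-120,-20],[0,0,0],45]
    - [[80,-120,-20],[0,0,0],45]

```text
clock: 9.52
tcp_pos: [0.449, -0.3585, 0.2172]
orientation: [-0.001, 0.057, 0.998, 0.001]
wrist_force: [0.2, -0.3, 0.0]
finger_gap: 0.0452
grip_force: 0.0
```

```bash
python3 g.py "[0,0,200]"; python3 - <<'E'
from h import *
from g import C,W
im=imaging.read_camera("side")[...,::-1]
for a in (1.3,1.35,1.4):
    P=(W.apply([70*np.cos(-.521-a),70*np.sin(-.521-a),112])+C)/1000; print(a,proj("side",P).round(1))
cv2.imwrite("pics/c5.png",cv2.resize(im[200:350,255:405],(600,600),interpolation=2))
E
```

```text
t 9.52 tcp winder [-107.6 -184.5  217.2] heading 89.9 F [ 0.2 -0.3  0. ] gap 45.2 grip 0.0 tool z [-0.001  0.002 -1.   ]
shift [-107.3  184.7   17.3] 
1.3 [359.8 300. ]
1.35 [357.5 300.6]
1.4 [355.3 301.1]
```

View pics/c5.png

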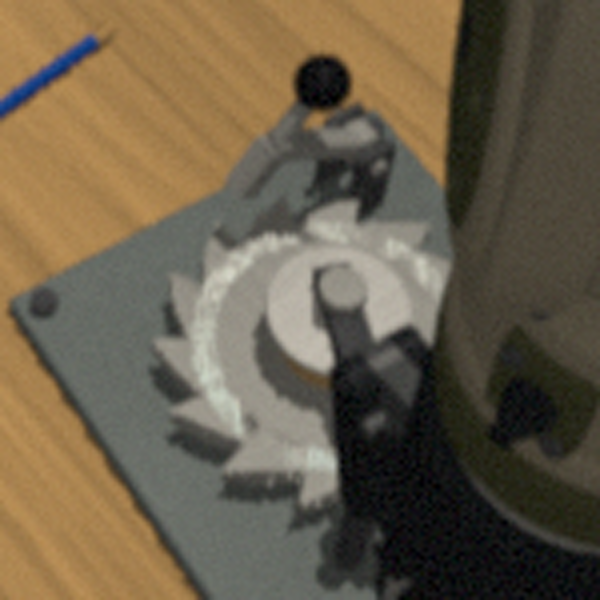

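The pawl is still up, with the ball at crop pixel (323,82). The arm hides the crank, so I'll move it off to the left and look again.

>>> step_arm:
  moves:
    - [[0,320,-30],[0,0,0],45]
    - [[0,320,-30],[0,0,0],45]
    - [[0,320,-30],[0,0,0],45]
    - [[0,320,-30],[0,0,0],45]
    - [[0,320,-30],[0,0,0],45]
    - [[0,320,-30],[0,0,0],45]
    - [[0,320,-30],[0,0,0],45]
    - [[0,320,-30],[0,0,0],45]

```text
clock: 10.23
tcp_pos: [0.4851, -0.0353, 0.2481]
orientation: [-0.0, 0.053, 0.999, 0.001]
wrist_force: [0.1, -0.6, 1.0]
finger_gap: 0.0456
grip_force: 0.0
```

```bash
python3 - <<'E'
from h import *
s=imaging.read_camera("side")[...,::-1];t=imaging.read_camera("top")[...,::-1]
for im,n,box in((s,"side",(335,285,375,320)),(t,"top",(350,225,400,265))):
    b,g,r=[im[...,i].astype(int) for i in range(3)]
    try: print(n,blob((r>b+50).astype(np.uint8),box))
    except Exception as e: print(n,e)
cv2.imwrite("pics/c6.png",np.hstack([cv2.resize(t[165:275,295:405],(400,400),interpolation=2),cv2.resize(s[220:370,255:405],(400,400),interpolation=2)]))
E
```

```text
side (array([355.18, 302.56]), array([348, 296,  14,  17, 150], dtype=int32))
top (array([388.14337568, 247.23774955]), array([350, 225,  50,  40, 551], dtype=int32))
```

View pics/c6.png

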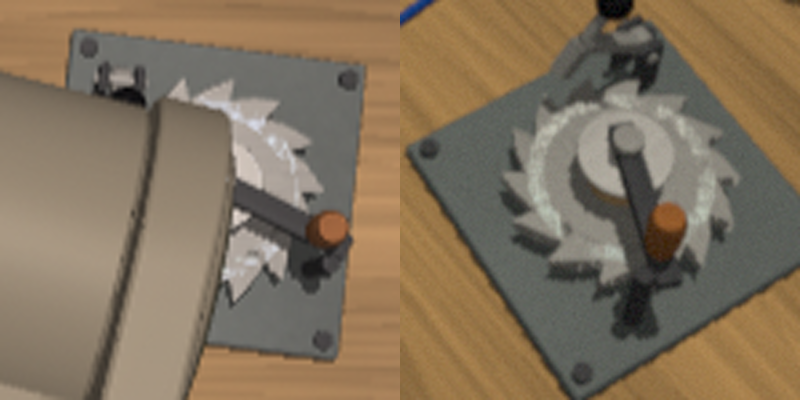

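The crank arm lies against the post: the knob is at side pixel column 355, and 1.4 rad predicts 355.3. The pawl is up and the arm is clear of everything. Handing in.

```bash
python3 -c "
from workcell import env
print(env.hand_in())"
```

```text
the job is handed in; nothing more can be done
None
```

The job is handed in: on the larger winder the pawl stands up by itself at about 0.64 rad, the wheel is turned back until the crank arm rests on the stop post (about 1.4 rad), and the smaller winder was not touched; no verdict came back.

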